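# Close the stockroom parts case with its tongued cover

### The arm

A 6-joint arm with a two-finger parallel gripper is mounted at the origin on the work surface. World frame = base frame: x ahead of the robot, y to its left, z up, the work surface at z = 0. Lengths are in m, angles in rad, forces in N, time in s.
With the tool pointing down it reaches from about 0.35 to 0.975 m from the base axis. Payload 4.9 kg.
Tool frame: the origin (TCP) lies at the very end of the fingers, on their centre line; the grasp point (between the pads) lies 19 mm behind it; z points along the fingers, x is the direction in which the jaws open and shut, and the axes are right-handed (so a half turn about z gives the same grasp; the last joint's range is limited). The gripper opens to 85 mm and grips with 20 to 120 N. Pads are 22 mm wide; open, the fingers measure 114 mm over their backs; the gripper's body (76 mm by 85 mm) begins 54 mm behind the grasp point. The pads swing forward as they close: fully open they stand 13 mm farther back than shut.
Start: joints at [-1.34, 0.053, 1.613, -0, 1.476, -0.119], TCP at [0.214, -0.587, 0.231] pointing down, gripper open.
Joint ranges: [-3.01, 3.01], [-1.01, 2.22], [0.06, 2.58], [-1.02, 4.17], [0.09, 2.62], [-3.14, 3.14]. Speed limits (rad/s): [2.57, 2.57, 3.14, 3.14, 3.14, 3.14].

### API

Orientations are given as a rotation vector (axis times angle).
In Python, from station import monitor, imaging, ticket gives the robot as it stands.
- The arm moves only by the tool step_arm, never from a script. Its argument "targets" is one flat list of numbers, 4 for each row, row after row: the shift along the tool's x, y, z in m, then the turn about the tool's z in rad. In form: [tx, ty, tz, roll, tx, ty, tz, roll, ...]. A call has 1 to 12 rows; each row is the pose to reach, as a shift and turn from the pose measured when the call began, along the tool's axes at that moment; what a row does not reach only later rows make up. A row lasts 1/12 s, in which the tool goes at most 41.7 mm and 7.16 degrees, less where a joint would pass 70% of its speed; a pose out of reach is approached as far as the arm can. A call with a gripper value outside its range is refused whole. "grip" is the finger opening in m, from 0 to 0.0854, set as the call begins (left out, the last holds). The fingers move at their own pace and stop on an object; "force" is the grip in N (left out, the last holds). Time passes only in rows, so rows that repeat a pose let the fingers close. It gives the time, the measured TCP pose, the force and the opening at its end, in the units of the state.
- monitor.get_obs(): the state, without advancing time (a new reading comes with each control period).
- imaging.get_image(name): name is "side" or "top"; returns a dict with "color" (384x512x3 uint8, red, green, blue), "depth" (384x512 float32, m along the optical axis (not along the pixel's ray), 0 where there is no reading), "fov_y" (degrees; the focal length in pixels is half the picture's height over the tangent of half this angle, whatever the lens; pixels are square), "cx", "cy" (the principal point, pixels), "R" (3x3) and "t" (3): a world point X has camera coordinates R X + t. Camera axes: x right, y down, z forward; pixel columns grow to the right and rows downward; lengths in m; the calibration is good to about 2 mm. A picture is of the moment at which its call begins.
- ticket.finish_job(): hands the job in, once; it reports no verdict.
Trained networks look in a picture, given as the dict that the camera call returned (one of the last four; its "shot" number tells which), for a name from the list of things; names that differ only in an ending like _2 or _b are one class to them, and where a whole thing is asked for, a point or a joint stands for the part that bears it (a point fixed in the world has none). Each returns a list of dicts, best first, with "score" (0 to 1); they miss things now and then, are a little off and sometimes report something else, mostly with a low value. They report only what shows in the picture. A call takes as long as a camera call. They do not tell look-alikes from the thing itself.
- imaging.search_frame(name, picture): "uv" ([column, row] in pixels, amid what is visible of it).
- imaging.mark_of(name, picture): "uv" ([column, row] in pixels: a listed point, or the origin of a listed thing).
The state is a dict: "t": time; "q": joint angles; "dq": joint speeds; "effort": joint torques, N m; "tool_pos": TCP position; "tool_rot": TCP orientation; "contact_force": force on the tool from outside, world axes, zero at the start; "wrist_torque": the same for the moment, N m; "opening": finger opening in m.
Only numpy, scipy, OpenCV 4.12 (cv2) and the standard library are available. Lean on these libraries where they do the work, as an engineer would, in place of code of your own. Each camera call takes 0.05 s, during which the arm holds its last target.

### The job

Put the tongued cover on the open parts case: holding it by its grip at a tilt, hook its tongue in under the case's bridge, then swing the other end down, without letting it fall, until the cover lies flat and fully home inside the case's raised edges, and let go. Leave the smaller cover, the one without a tongue, where it lies.

Things in the scene. Friction and masses are not known exactly. Their poses are not given: they have to be found in the camera images.
- case: Open grey steel parts case, fixed, 194 x 136 mm; origin on the counter, x along it, z up. End decks 45 mm high (x -109..-60 and 43..73 mm) carry the cover. At -x a bridge spans the deck: bar x -115..-77, underside 63, top 71 mm high; slot 84 wide in y, shut at x -109. Raised edges: inside x 73 (57 high), y +-62 (55 high). Cover home: its origin at x -12..8, y +-12, z 45 mm, axes as the case's.
- cover: Tongued cover, loose, 0.17 to 0.31 kg, flat on the counter left or right of the case: aluminium plate 130 (x) x 100 (y) x 5 mm with a flat tongue, 32 long and 60 wide, at its -x edge. Origin: centre of the 130 x 100 plate's underside, z up. Black upright grip fin across the middle at x 0: 12 thick in x, 60 long in y, top 40 mm above the underside. Centre of mass near x -6 mm.
- tongue_tip (a point): Middle of the tongue's free end on the tongued cover: at x -97, y 0, z 2.5 mm in the cover's frame (half its 5 mm thickness); axes as the cover's. The cover is 162 mm long with its tongue, the space between bridge and far edge 150 mm, so it goes in only tilted, tongue first.
- plain_cover: Smaller cover to be left alone, loose, on the other side of the case: plain aluminium plate 110 (x) x 80 (y) x 5 mm without a tongue, with the same black grip fin across its middle. Origin: centre of its underside, z up.
Mind the look-alikes: they are no part of the job. Leave any turquoise look-alike of the cover alone. Several things have the shape of the case; the one meant has the colours described above.

How it is judged:
By the outcome, as a careful person would: the job done as asked, in the order asked, and still so for the second after the job is handed in, with the robot touching nothing.
It also fails if it takes over 43 s, if anything falls off the work surface, if the arm or the gripper's body presses on something with over 40 N, if the wrist force passes 120 N, or if a joint passes its speed limit or range.

## Working session

There is one attempt and no reset: what is moved stays moved. The work goes in short steps, Python scripts to look and compute and a tool call to move; the robot and the scene stay as the last step left them, time stands still between calls to the robot, and variables do not carry over. Pictures are saved under pics/ and viewed, and the job is handed in when it is done.

Besides the shell and the picture viewer there is one more tool, called after ">>>" as name(argument=value, ...) on one line, values as JSON. step_arm: Moves the arm, as the interface text tells. Its arguments: {"type":"object","properties":{"targets":{"type":"array","items":{"type":"number"}},"grip":{"type":"number"},"force":{"type":"number"}},"required":["targets"]}

```bash
ls; mkdir -p pics
python3 - <<'E'
from station import monitor, imaging, ticket
import cv2,pickle
o=monitor.get_obs();print(o)
for n in ("top","side"):
    p=imaging.get_image(n);pickle.dump(p,open(f"{n}0.pkl","wb"))
    cv2.imwrite(f"pics/{n}0.png",p["color"][:,:,::-1])
    print(n,p["fov_y"],p["cx"],p["cy"],p["R"],p["t"])
    for k in ("case","cover","plain_cover","tongue_tip"):
        print(k,[(d["uv"],round(d["score"],2)) for d in imaging.mark_of(k,p)][:5], [(d["uv"],round(d["score"],2)) for d in imaging.search_frame(k,p)][:5])
E
```

```text
pics
{'t': 0.0, 'q': array([-1.34003595e+00,  5.33605072e-02,  1.61431439e+00, -1.32088136e-05,
        1.47600787e+00, -1.18994125e-01]), 'dq': array([-5.35425455e-04, -1.45614051e-03,  2.39189825e-04, -1.46775083e-03,
       -6.35851240e-05,  5.77489712e-04]), 'effort': array([-1.48483417e-03, -3.93678546e+01, -3.70178175e+01, -2.06698837e-04,
        7.05939470e-03,  6.99584710e-07]), 'tool_pos': array([ 0.2140212 , -0.58653835,  0.23004859]), 'tool_rot': array([-2.57292931e+00,  1.80026211e+00,  2.46025734e-03]), 'contact_force': array([ 0.24615667,  0.63165556, -0.41748152]), 'wrist_torque': array([0.05484471, 0.0160178 , 0.0247368 ]), 'opening': 0.08519013481514867}
top 48.34142721209885 255.22127488795059 185.1147997362434 [[ 0.00851456 -0.99995338  0.00455481]
 [-0.99407763 -0.00895785 -0.10830248]
 [ 0.10833823 -0.00360569 -0.99410755]] [0.02135558 0.43316218 1.1133115 ]
case [([354.6, 251.8], 0.97), ([273.6, 148.2], 0.75), ([154.8, 165.3], 0.62)] [([275.2, 152.5], 0.77), ([358.2, 261.0], 0.73)]
cover [([113.7, 246.4], 0.88), ([155.3, 166.6], 0.75)] [([158.4, 166.3], 0.72), ([117.6, 251.7], 0.57)]
plain_cover [([378.0, 175.0], 0.92)] [([380.3, 177.5], 0.95), ([157.3, 173.8], 0.51)]
tongue_tip [([153.6, 255.3], 0.94), ([167.5, 202.3], 0.76)] [([156.8, 171.9], 0.94), ([121.2, 248.4], 0.77)]
side 52.05549232326574 258.84858265656754 192.92200055711703 [[-0.9697598  -0.2440001   0.00546667]
 [-0.16889882  0.65476986 -0.73671542]
 [ 0.17617922 -0.71536031 -0.67618082]] [0.43781894 0.07653561 1.12395153]
case [([327.8, 154.8], 0.85), ([238.7, 180.5], 0.61)] [([317.7, 151.1], 0.93), ([242.8, 176.6], 0.58)]
cover [([296.0, 326.9], 0.91), ([218.3, 268.4], 0.64)] [([299.4, 320.2], 0.68), ([221.8, 267.8], 0.57)]
plain_cover [([275.7, 138.3], 0.83)] [([276.3, 137.6], 0.64)]
tongue_tip [([258.4, 264.7], 0.77), ([309.3, 283.4], 0.58), ([219.8, 268.5], 0.27)] [([296.8, 318.5], 0.79), ([219.9, 268.9], 0.6)]
```

View pics/top0.png

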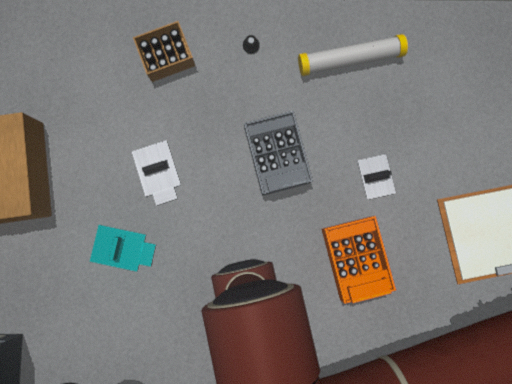

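View pics/side0.png

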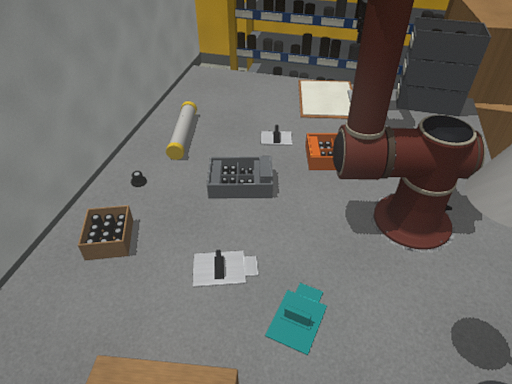

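Candidates, in the top view:
- **Tongued cover:** white with a tongue at (157,172). The turquoise look-alike is at (120,249), and the plain white one without a tongue is at (377,177).
- **Case:** grey at (278,153). The orange look-alike is at (358,261).

I choose the white tongued cover and the grey case. Next I check them in a close crop and measure.

```bash
cat > h.py <<'E'
import numpy as np,cv2,pickle
def cloud(p):
    d=p["depth"];H,W=d.shape;f=H/2/np.tan(np.radians(p["fov_y"]/2))
    v,u=np.mgrid[:H,:W];c=np.stack([(u-p["cx"])/f*d,(v-p["cy"])/f*d,d],-1)
    return (c-p["t"])@p["R"]      # R^T (c-t)
E
python3 - <<'E'
from h import *
p=pickle.load(open("top0.pkl","rb"));X=cloud(p);c=p["color"]
im=np.hstack([cv2.resize(c[130:215,120:190],None,fx=5,fy=5,interpolation=2),cv2.resize(c[105:200,235:320],(380,425),interpolation=2)])
cv2.imwrite("pics/crop0.png",im[:,:,::-1])
s=pickle.load(open("side0.pkl","rb"));Y=cloud(s)
cv2.imwrite("pics/crop0s.png",np.vstack([cv2.resize(s["color"][235:295,180:270],None,fx=5,fy=5,interpolation=2),cv2.resize(s["color"][150:205,195:285],None,fx=5,fy=5,interpolation=2)])[:,:,::-1])
for uv in [(157,172),(164,197),(155,160),(278,153),(285,184),(265,118),(249,150),(305,155)]: print(uv,X[uv[1],uv[0]].round(4))
# white plate mask
m=(c.min(-1)>150);m[:, 220:]=0;m[:130]=0;m[215:]=0
pts=X[m];print(len(pts),np.median(pts[:,2]))
print(cv2.minAreaRect(pts[:,:2].astype(np.float32)*1000))
E
```

```text
(157, 172) [0.4683 0.2912 0.005 ]
(164, 197) [0.4006 0.2702 0.0049]
(155, 160) [0.5015 0.2984 0.0024]
(278, 153) [ 0.5181 -0.0346  0.034 ]
(285, 184) [ 0.4317 -0.0508  0.0672]
(265, 118) [0.6077 0.001  0.053 ]
(249, 150) [ 5.321e-01  4.290e-02 -4.000e-04]
(305, 155) [ 0.5105 -0.1043  0.0499]
1801 0.0034559264385723362
((398.2981872558594, 216.9458770751953), (388.71160888671875, 145.43325805664062), 44.24361801147461)
```

View pics/crop0.png

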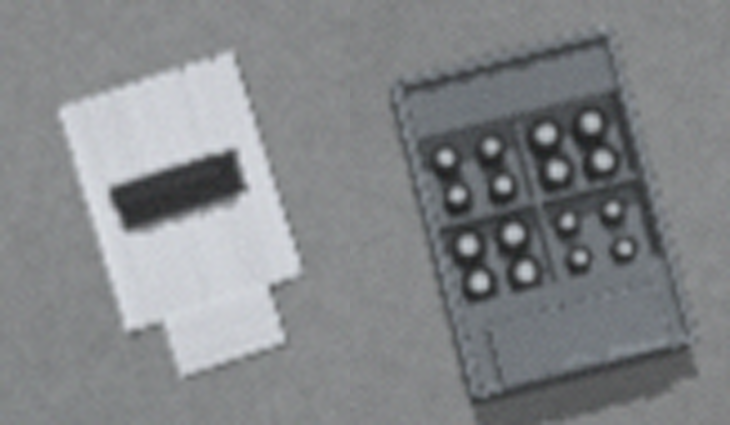

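View pics/crop0s.png

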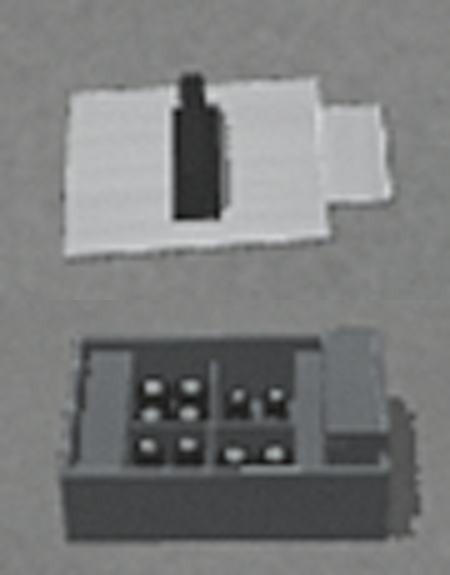

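The crop shows the white cover with its tongue towards the robot (about (164,197)). The grey case has its bridge at the near end, around (285,184). Next I fit both poses.

```bash
cat >> h.py <<'E'
def onplane(p,uv,z):
    uv=np.atleast_2d(np.asarray(uv,float));f=p["depth"].shape[0]/2/np.tan(np.radians(p["fov_y"]/2))
    r=np.c_[(uv[:,0]-p["cx"])/f,(uv[:,1]-p["cy"])/f,np.ones(len(uv))]@p["R"]
    C=-p["t"]@p["R"];return C+r*((z-C[2])/r[:,2])[:,None]
def proj(p,P):
    f=p["depth"].shape[0]/2/np.tan(np.radians(p["fov_y"]/2))
    c=np.atleast_2d(P)@p["R"].T+p["t"];return np.c_[c[:,0]/c[:,2]*f+p["cx"],c[:,1]/c[:,2]*f+p["cy"]]
def comp(m):
    n,l,st,_=cv2.connectedComponentsWithStats(m.astype(np.uint8),connectivity=4);return l==1+np.argmax(st[1:,4])
def polyfit(mask,p,z,poly,x0):
    """fit pose x,y,yaw of polygon outline (m) at height z by IoU with mask (supersampled)"""
    from scipy.optimize import minimize
    def render(q,S=4):
        a=q[2];R=np.array([[np.cos(a),-np.sin(a)],[np.sin(a),np.cos(a)]])
        W=np.array(poly)@R.T+q[:2];uv=proj(p,np.c_[W,np.full(len(W),z)])
        im=np.zeros(mask.shape,np.uint8).repeat(S,0).repeat(S,1)
        cv2.fillPoly(im,[np.round(((uv+.5)*S-.5)*16).astype(np.int32)],255,shift=4)
        return cv2.resize(im,mask.shape[::-1],interpolation=cv2.INTER_AREA)/255.
    cost=lambda q:np.abs(render(q*s)-mask).sum()
    s=np.array([.01,.01,.1]);best=None
    r=minimize(cost,np.array(x0)/s,method="Nelder-Mead",options=dict(initial_simplex=np.array(x0)/s+np.vstack([np.zeros(3),np.eye(3)*.6]),xatol=1e-3,fatol=.01,maxiter=400))
    return r.x*s,r.fun,mask.sum()
COV=[(.065,-.05),(.065,.05),(-.065,.05),(-.065,.03),(-.097,.03),(-.097,-.03),(-.065,-.03),(-.065,-.05)]
E
python3 - <<'E'
from h import *
for n,b in (("top",(120,190,130,215)),("side",(185,265,240,295))):
    p=pickle.load(open(n+"0.pkl","rb"));c=p["color"].astype(int)
    m=np.zeros(c.shape[:2],bool);m[b[2]:b[3],b[0]:b[1]]=1
    w=comp(m&(c.min(-1)>145))
    w=cv2.morphologyEx(w.astype(np.uint8),cv2.MORPH_CLOSE,np.ones((15,15))) 
    w0=comp(m&(c.min(-1)>145))
    # fill hole: add dark fin pixels
    k=comp(m&(c.max(-1)<75)); print(n,w0.sum(),k.sum())
    mask=(w0|(cv2.dilate(k.astype(np.uint8),np.ones((3,3)))>0)).astype(float)
    q=polyfit(mask,p,.005,COV,[.47,.29,.25]);print("cover",q)
    if n=="top":
        v,u=np.nonzero(k);r=onplane(p,np.c_[u,v],.04);print("fin rect@40",cv2.minAreaRect(r[:,:2].astype(np.float32)*1000))
# case: heights
p=pickle.load(open("top0.pkl","rb"));X=cloud(p)
roi=np.zeros(X.shape[:2],bool);roi[100:205,230:325]=1
for lo,hi in ((.02,.12),(.064,.08)):
    s=comp(roi&(X[...,2]>lo)&(X[...,2]<hi));r=cv2.minAreaRect(X[s][:,:2].astype(np.float32)*1000);print(lo,s.sum(),r,np.median(X[s][:,2]))
    print(cv2.boxPoints(r).round())
s=pickle.load(open("side0.pkl","rb"));Y=cloud(s)
roi=np.zeros(Y.shape[:2],bool);roi[145:205,195:290]=1
for lo,hi in ((.02,.12),(.064,.08)):
    m=comp(roi&(Y[...,2]>lo)&(Y[...,2]<hi));r=cv2.minAreaRect(Y[m][:,:2].astype(np.float32)*1000);print("side",lo,m.sum(),r,np.median(Y[m][:,2]))
E
```

```text
top 1821 187
cover (array([0.48054972, 0.29661197, 0.33651712]), np.float64(65.00392156862745), np.float64(2075.0))
fin rect@40 ((475.07684326171875, 288.4216613769531), (20.281274795532227, 64.31794738769531), 19.284238815307617)
side 1643 228
cover (array([0.48110799, 0.29880702, 0.33176512]), np.float64(89.43529411764706), np.float64(1935.0))
0.02 2777 ((518.1295776367188, -33.31755065917969), (195.1771697998047, 136.47720336914062), 15.034241676330566) 0.04469130999448675
[[ 406.    7.]
 [ 442. -125.]
 [ 630.  -74.]
 [ 595.   58.]]
0.064 578 ((442.4898681640625, -53.64623260498047), (38.32493209838867, 99.926025390625), 15.17100715637207) 0.06969708264939997
[[ 411.  -10.]
 [ 437. -107.]
 [ 474.  -97.]
 [ 448.   -0.]]
side 0.02 2184 ((520.4332885742188, -30.551918029785156), (194.16122436523438, 144.505859375), 15.090010643005371) 0.04423173303759531
side 0.064 280 ((444.8661193847656, -50.25020217895508), (37.98077392578125, 101.44837188720703), 15.08891773223877) 0.07051789934552488
```

Run:
```python
from h import *
def box(x0,x1,y0,y1,z0,z1): return np.array([(x,y,z) for z in (z0,z1) for x,y in ((x0,y0),(x1,y0),(x1,y1),(x0,y1))])
def T(P,q):
    a=q[2];R=np.array([[np.cos(a),-np.sin(a),0],[np.sin(a),np.cos(a),0],[0,0,1]]);return P@R.T+[q[0],q[1],0]
cov=(.4808,.2975,.334);cas=(.5366,-.0272,.2627)
for n,cr in (("top",[(125,190,135,210),(235,320,105,200)]),("side",[(185,265,240,292),(200,282,148,205)])):
    p=pickle.load(open(n+"0.pkl","rb"));S=6
    im=cv2.resize(p["color"],None,fx=S,fy=S,interpolation=2)[:,:,::-1].copy()
    def dr(P,col):
        uv=np.round(((proj(p,P)+.5)*S-.5)).astype(np.int32);cv2.polylines(im,[uv.reshape(-1,1,2)],True,col,1)
    dr(T(np.c_[np.array(COV),np.full(8,.005)],cov),(0,0,255))
    for b in (box(-.006,.006,-.03,.03,.005,.04),): dr(T(b[4:],cov),(0,255,0));dr(T(b[:4],cov),(255,0,0))
    dr(T(box(-.115,-.077,-.05,.05,0,.071)[4:],cas),(0,0,255));dr(T(box(-.115,.079,-.068,.068,0,.055)[4:],cas),(0,255,0));dr(T(box(.043,.073,-.062,.062,0,.045)[4:],cas),(255,0,0))
    dr(T(box(-.115,.079,-.068,.068,0,.055)[:4],cas),(255,255,0))
    t=[cv2.resize(im[c[2]*S:c[3]*S,c[0]*S:c[1]*S],(390,440)) for c in cr]
    cv2.imwrite(f"pics/ov_{n}.png",np.hstack(t))
```

```text
(no output)
```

View pics/ov_top.png

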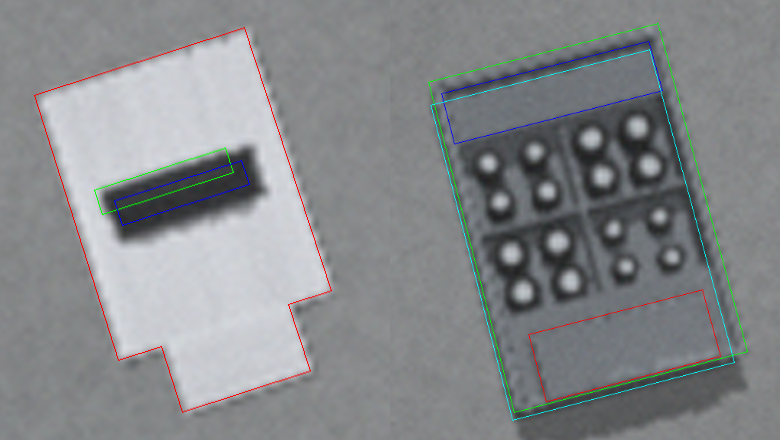

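View pics/ov_side.png

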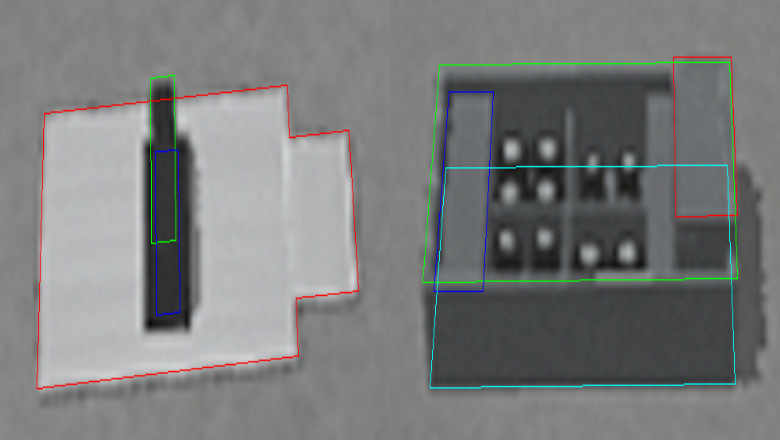

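Run:
```python
from h import *
cov=(.4808,.2975,.334);a=cov[2]
for n,b in (("top",(130,185,150,190)),("side",(205,235,245,285))):
    p=pickle.load(open(n+"0.pkl","rb"));X=cloud(p);c=p["color"].astype(int)
    m=np.zeros(c.shape[:2],bool);m[b[2]:b[3],b[0]:b[1]]=1
    k=comp(m&(c.max(-1)<110));P=X[k]
    d=P[:,:2]-cov[:2];L=np.c_[d@[np.cos(a),np.sin(a)],d@[-np.sin(a),np.cos(a)],P[:,2]]*1000
    for lo,hi in ((-5,3),(3,8),(8,14),(14,22),(22,30),(30,36),(36,50)):
        s=L[(L[:,2]>=lo)&(L[:,2]<hi)]
        if len(s):print(n,lo,hi,len(s),"x",np.percentile(s[:,0],[5,50,95]).round(),"y",np.percentile(s[:,1],[5,50,95]).round())
print(np.abs(P).max())
```

```text
top -5 3 8 x [-11.  -9.  11.] y [-28. -11.  17.]
top 3 8 57 x [-13.  -9.   6.] y [-33.  -5.  30.]
top 8 14 15 x [-12.  -8.   8.] y [-34.  -8.  25.]
top 14 22 16 x [-8. -8. -6.] y [-30.  -5.  20.]
top 22 30 17 x [-8. -8. -3.] y [-32.  -8.  26.]
top 30 36 20 x [-8. -6.  4.] y [-30.   2.  24.]
top 36 50 95 x [-8. -2.  3.] y [-28.  -3.  24.]
side -5 3 3 x [-3. -2.  8.] y [-59. -56.  24.]
side 3 8 102 x [-13.  -7.  10.] y [-29.   5.  34.]
side 8 14 24 x [-10.  -5.   7.] y [-21.  23.  33.]
side 14 22 9 x [-3.  1.  6.] y [28. 29. 31.]
side 22 30 8 x [-4.  1.  6.] y [29. 29. 31.]
side 30 36 16 x [-5. -3.  5.] y [-24.  29.  31.]
side 36 50 89 x [-5.  0.  5.] y [-25.   3.  28.]
0.8607449756152059
```

```bash
cat >> h.py <<'E'
from scipy.spatial.transform import Rotation as Ro
def go(o,pos,xdir):
    """shift in tool axes and roll to reach world pos with tool x along +-xdir(angle)"""
    R=Ro.from_rotvec(o["tool_rot"]).as_matrix();s=R.T@(np.array(pos)-o["tool_pos"])
    d=R.T@np.array([np.cos(xdir),np.sin(xdir),0]);r=np.arctan2(d[1],d[0])
    r2=(r+np.pi/2)%np.pi-np.pi/2
    print("shift",s.round(4),"roll",round(r2,4),"or",round(r2-np.sign(r2)*np.pi,3),"q6",o["q"][5].round(3),"tool x,z",R[:,0].round(3),R[:,2].round(3))
E
python3 - <<'E'
from h import *
from station import monitor
go(monitor.get_obs(),[.4808,.2975,.12],.334+np.pi/2)
E
```

```text
shift [-0.7397 -0.5536  0.1113] roll 0.0158 or -3.126 q6 -0.119 tool x,z [ 0.343 -0.939  0.   ] [ 0. -0. -1.]
```

>>> step_arm(targets=[-0.74,-0.554,0.0,0.016,-0.74,-0.554,0.0,0.016,-0.74,-0.554,0.0,0.016,-0.74,-0.554,0.0,0.016,-0.74,-0.554,0.0,0.016,-0.74,-0.554,0.0,0.016,-0.74,-0.554,0.0,0.016,-0.74,-0.554,0.0,0.016,-0.74,-0.554,0.0,0.016,-0.74,-0.554,0.0,0.016,-0.74,-0.554,0.0,0.016,-0.74,-0.554,0.0,0.016])

```text
t: 1.9
tool_pos: [0.3586, -0.1066, 0.2317]
tool_rot: [-2.559, 1.822, -0.003]
contact_force: [1.3, -1.0, 0.9]
opening: 0.085
```

Run:
```python
from h import *
from station import monitor
o=monitor.get_obs();print(o["t"],o["tool_pos"],o["q"].round(2));go(o,[.4808,.2975,.12],.334+np.pi/2)
```

```text
1.9 [ 0.35859454 -0.1065913   0.23168605] [-0.49 -0.62  2.15  0.    1.6   0.75]
shift [-0.3421 -0.2474  0.1116] roll -0.001 or 3.141 q6 0.749 tool x,z [ 0.327 -0.945  0.001] [ 0.002 -0.001 -1.   ]
```

>>> step_arm(targets=[-0.342,-0.247,0.11,0,-0.342,-0.247,0.11,0,-0.342,-0.247,0.11,0,-0.342,-0.247,0.11,0,-0.342,-0.247,0.11,0,-0.342,-0.247,0.11,0,-0.342,-0.247,0.11,0,-0.342,-0.247,0.11,0,-0.342,-0.247,0.11,0,-0.342,-0.247,0.11,0,-0.342,-0.247,0.11,0,-0.342,-0.247,0.11,0], grip=0.078)

```text
t: 2.9
tool_pos: [0.4801, 0.3005, 0.12]
tool_rot: [2.562, -1.817, 0.0]
contact_force: [-0.0, -0.1, -0.1]
opening: 0.078
```

```bash
cat > look.py <<'E'
from h import *
from station import monitor,imaging
import sys
def look(tag,names=("side","top"),c={}):
    o=monitor.get_obs();ims={}
    for n in names:
        p=imaging.get_image(n);pickle.dump(p,open(f"{n}_{tag}.pkl","wb"));ims[n]=p
        b=c.get(n,(0,512,0,384));q=p["color"][b[2]:b[3],b[0]:b[1],::-1]
        s=min(780/q.shape[1],580/q.shape[0]);cv2.imwrite(f"pics/{n}_{tag}.png",cv2.resize(q,None,fx=s,fy=s,interpolation=2))
    return o,ims
E
python3 - <<'E'
from look import *
o,i=look("hov",c={"side":(160,290,170,300),"top":(90,250,100,230)})
print(o["t"],o["tool_pos"],o["opening"],o["contact_force"]);go(o,[.4808,.2975,.012],.334+np.pi/2)
E
```

```text
2.9 [0.48014977 0.30048127 0.1199538 ] 0.0779593641822782 [-0.00724104 -0.07667118 -0.05898118]
shift [0.003  0.0003 0.108 ] roll 0.0028 or -3.139 q6 1.662 tool x,z [ 0.33  -0.944  0.001] [-0.    -0.001 -1.   ]
```

View pics/side_hov.png

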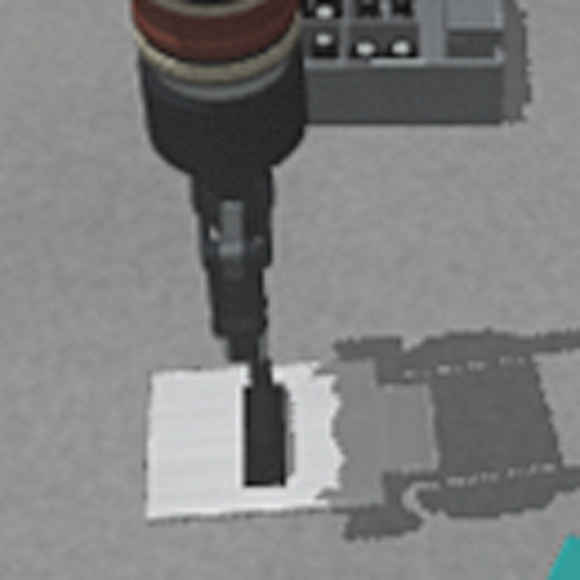

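View pics/top_hov.png

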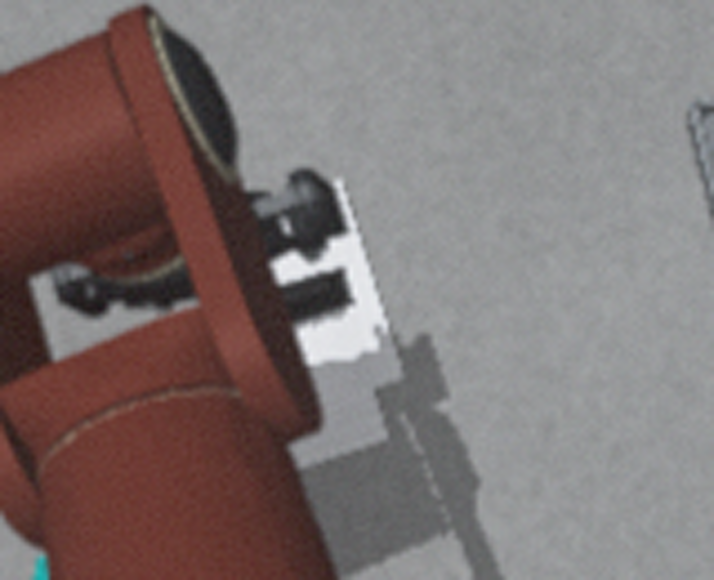

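Run:
```python
from h import *
p=pickle.load(open("side_hov.pkl","rb"));X=cloud(p)[200:300,180:250].reshape(-1,3)
tp=np.array([.4801,.3005]);a=.334
d=X[:,:2]-tp;L=np.c_[d@[np.cos(a),np.sin(a)],d@[-np.sin(a),np.cos(a)],X[:,2]]*1000
for z in range(50,200,6):
    s=L[(L[:,2]>=z)&(L[:,2]<z+6)&(abs(L[:,1])<80)]
    if len(s)>1:print(z,len(s),"x",np.percentile(s[:,0],[0,50,100]).round(),"y",np.percentile(s[:,1],[0,50,100]).round())
```

```text
128 9 x [-8. -2. 12.] y [-41.  44.  46.]
134 10 x [-9. -2. 11.] y [-39.  45.  51.]
140 15 x [-9.  2. 11.] y [44. 51. 53.]
146 17 x [-9. -0. 13.] y [44. 52. 53.]
152 12 x [-9.  1.  8.] y [45. 52. 53.]
176 16 x [-11.  -2.  14.] y [46. 69. 71.]
182 47 x [-11.   1.  14.] y [56. 67. 71.]
188 20 x [-15.  -4.  18.] y [-30.  67.  72.]
194 20 x [-15. -10.  17.] y [23. 41. 71.]
```

Measured fingertips stand about 9 mm behind the TCP at this opening. TCP z = 7 mm therefore puts the tips just above the fin's foot. Descend, then grip the fin by its ends so that the cover can pivot in the pads.

>>> step_arm(targets=[0.003,0,0.04,0.003,0.003,0,0.08,0.003,0.003,0,0.1,0.003,0.003,0,0.113,0.003,0.003,0,0.113,0.003,0.003,0,0.113,0.003])

```text
t: 3.5
tool_pos: [0.4817, 0.2942, 0.0088]
tool_rot: [2.556, -1.825, 0.003]
contact_force: [0.5, -0.2, 0.5]
opening: 0.0781
```

>>> step_arm(targets=[0,0,0,0,0,0,0,0,0,0,0,0,0,0,0,0,0,0,0,0,0,0,0,0,0,0,0,0,0,0,0,0], grip=0.05, force=25)

```text
t: 4.17
tool_pos: [0.4839, 0.2951, 0.012]
tool_rot: [-2.553, 1.824, -0.007]
contact_force: [-0.7, 0.3, 7.3]
opening: 0.0596
```

Run:
```python
from look import *
o,i=look("gr",("side",),c={"side":(160,290,170,300)})
print(o["t"],o["tool_pos"],o["opening"],o["contact_force"])
```

```text
4.1667 [0.48393858 0.29513561 0.0120025 ] 0.05962632749916444 [-0.72599367  0.31100015  7.33697407]
```

View pics/side_gr.png

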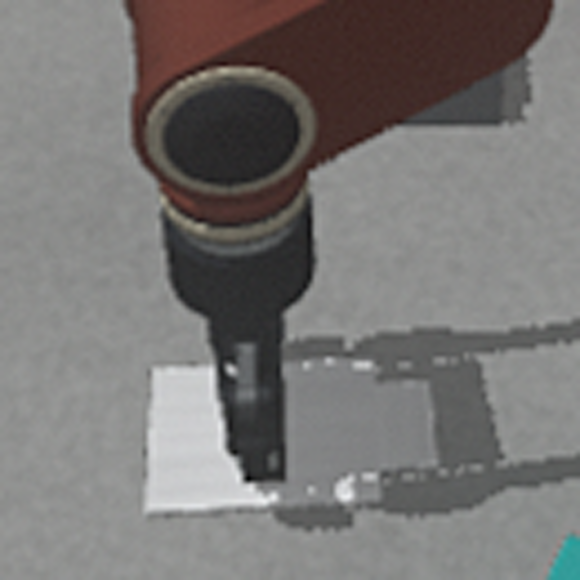

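Opening 59.6 mm means the fin ends are held, but the 7 N upward says the tips press on the fin's foot. I reopen slightly, raise 5 mm and regrip so the cover is free to pivot.

>>> step_arm(targets=[0,0,0,0,0,0,-0.002,0,0,0,-0.005,0,0,0,-0.005,0,0,0,-0.005,0], grip=0.07)

```text
t: 4.63
tool_pos: [0.484, 0.2952, 0.0172]
tool_rot: [-2.553, 1.823, -0.007]
contact_force: [1.0, 0.1, -0.3]
opening: 0.07
```

>>> step_arm(targets=[0,0,0,0,0,0,0,0,0,0,0,0,0,0,0,0,0,0,0,0,0,0,0,0], grip=0.05, force=25)

```text
t: 5.13
tool_pos: [0.484, 0.2951, 0.0172]
tool_rot: [-2.553, 1.823, -0.007]
contact_force: [-0.5, -1.2, 1.7]
opening: 0.0594
```

Run:
```python
from look import *
o=monitor.get_obs()
print(o["t"],o["tool_pos"],o["opening"],o["contact_force"])
```

```text
5.1333 [0.48395649 0.29510433 0.01723516] 0.05939114883619296 [-0.46006662 -1.15475081  1.66785934]
```

Gripped free of the foot. I lift straight up and look at how it hangs.

>>> step_arm(targets=[0,0,-0.01,0,0,0,-0.025,0,0,0,-0.05,0,0,0,-0.08,0,0,0,-0.11,0,0,0,-0.14,0,0,0,-0.15,0,0,0,-0.15,0,0,0,-0.15,0])

```text
t: 5.88
tool_pos: [0.4827, 0.2949, 0.1665]
tool_rot: [-2.554, 1.824, -0.007]
contact_force: [0.2, -0.4, -2.2]
opening: 0.0593
```

```bash
cat > tilt.py <<'E'
from look import *
def plane(p,b,thr=145):
    """fit plane to bright pixels in box; returns tilt"""
    X=cloud(p);c=p["color"].astype(int);m=np.zeros(c.shape[:2],bool);m[b[2]:b[3],b[0]:b[1]]=1
    k=m&(c.min(-1)>thr)&(p["depth"]>0);P=X[k];P=P[P[:,2]>.02]
    for _ in range(4):
        ce=np.median(P,0);n=np.linalg.svd(P-P.mean(0),full_matrices=False)[2][2];r=(P-P.mean(0))@n;P=P[abs(r)<max(2*np.std(r),.002)]
    n*=np.sign(n[2]);return n,P.mean(0),len(P),P
E
python3 - <<'E'
from tilt import *
o,i=look("up",c={"side":(140,310,130,300),"top":(60,250,80,270)})
print(o["t"],o["tool_pos"],o["opening"],o["contact_force"])
E
```

```text
5.8833 [0.48265788 0.29489436 0.16650092] 0.05931889442542701 [ 0.23426928 -0.38302058 -2.22007862]
```

View pics/side_up.png

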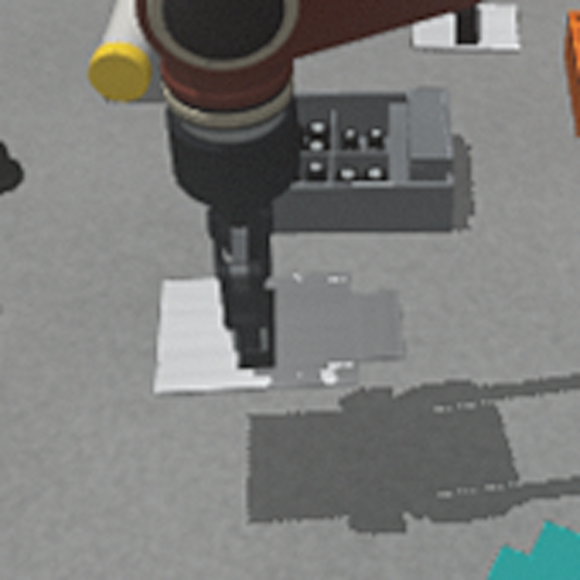

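View pics/top_up.png

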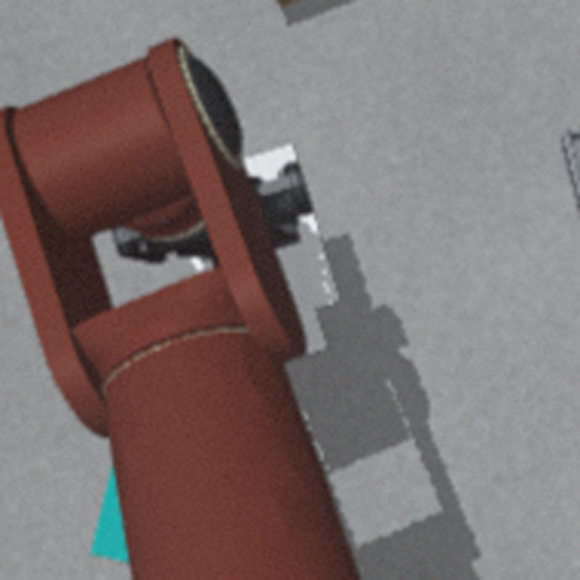

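```bash
cat >> tilt.py <<'E'
def fitcov(p,tp,yaw,zlo,zhi):
    """local coordinates (along cover x,y about TCP xy), plate points => tilt slope"""
    X=cloud(p).reshape(-1,3);d=X[:,:2]-tp[:2]
    L=np.c_[d@[np.cos(yaw),np.sin(yaw)],d@[-np.sin(yaw),np.cos(yaw)],X[:,2]]
    s=(abs(L[:,1])<.06)&(L[:,0]>-.12)&(L[:,0]<.09)&(L[:,2]>zlo)&(L[:,2]<zhi)&(abs(L[:,0])>.02)
    P=L[s];A=np.c_[P[:,:2],np.ones(len(P))];w=np.ones(len(P),bool)
    for _ in range(6):
        c=np.linalg.lstsq(A[w],P[w,2],rcond=None)[0];r=P[:,2]-A@c;w=abs(r)<max(.003,1.5*np.median(abs(r[w])))
    Q=P[w];print("n",w.sum(),len(P),"slope x deg %.2f y deg %.2f z at TCP %.4f"%(*np.degrees(np.arctan(c[:2])),c[2]),"x range",np.percentile(Q[:,0],[0.5,99.5]).round(3),"y",np.percentile(Q[:,1],[0.5,99.5]).round(3),"z",np.percentile(Q[:,2],[1,99]).round(3));return c,Q
E
python3 - <<'E'
from tilt import *
p=pickle.load(open("side_up.pkl","rb"))
R=Ro.from_rotvec([-2.554,1.824,-.007]).as_matrix();print(R.round(3))
yaw=np.arctan2(R[0,0],-R[1,0]);print(yaw)
fitcov(p,[.4827,.2949],yaw,.13,.2)
fitcov(p,[.4827,.2949],yaw,.05,.2)
E
```

```text
[[ 0.324 -0.946  0.005]
 [-0.946 -0.324 -0.   ]
 [ 0.002 -0.005 -1.   ]]
0.33044086085984276
n 1556 1600 slope x deg 0.06 y deg -0.04 z at TCP 0.1538 x range [-0.097  0.063] y [-0.049  0.051] z [0.151 0.156]
n 1556 1600 slope x deg 0.06 y deg -0.04 z at TCP 0.1538 x range [-0.097  0.063] y [-0.049  0.051] z [0.151 0.156]
```

The cover hangs flat and centred in the pads. The tool cannot tilt, so I will tilt the cover in the grip. I rest its +x end on top of the case's bridge from the robot's side and lower the hand about 12 mm, which swings the tongue end down about the pads.

```bash
cat >> tilt.py <<'E'
CAS=(.5366,-.0272,.2627)
def w(x,y,z): 
    a=CAS[2];return [CAS[0]+x*np.cos(a)-y*np.sin(a),CAS[1]+x*np.sin(a)+y*np.cos(a),z]
def incase(P):
    a=CAS[2];d=np.array(P[:2])-CAS[:2];return d@[np.cos(a),np.sin(a)],d@[-np.sin(a),np.cos(a)],P[2]
E
python3 - <<'E'
from tilt import *
o=monitor.get_obs();print(w(-.162,0,.12),np.hypot(*w(-.162,0,0)[:2]));go(o,w(-.162,0,.12),CAS[2]+np.pi/2)
E
```

```text
[np.float64(0.38015784108225487), np.float64(-0.06926959606598322), 0.12] 0.386417211153263
shift [0.311  0.2138 0.0445] roll 0.0677 or -3.074 q6 1.659 tool x,z [ 0.324 -0.946  0.002] [ 0.002 -0.001 -1.   ]
```

>>> step_arm(targets=[0.015,0.01,0.0,0.005,0.04,0.028,0.0,0.01,0.07,0.048,0.0,0.02,0.1,0.069,0.0,0.03,0.13,0.089,0,0.04,0.16,0.11,0,0.05,0.19,0.131,0,0.06,0.22,0.151,0,0.068,0.25,0.172,0,0.068,0.28,0.193,0,0.068,0.3,0.206,0,0.068,0.311,0.214,0,0.068])

```text
t: 6.98
tool_pos: [0.3779, -0.0711, 0.1619]
tool_rot: [2.488, -1.914, -0.002]
contact_force: [0.1, 0.3, -2.9]
opening: 0.0596
```

>>> step_arm(targets=[0,0,0,0,0,0,0,0])

```text
t: 7.15
tool_pos: [0.3764, -0.0711, 0.1594]
tool_rot: [2.485, -1.917, -0.009]
contact_force: [-0.3, 1.5, -2.4]
opening: 0.0592
```

Run:
```python
from tilt import *
o,i=look("pre",("side",),c={"side":(200,370,80,250)})
print(o["t"],o["tool_pos"],o["opening"],o["contact_force"],o["q"].round(2));go(o,w(-.162,0,.095),CAS[2]+np.pi/2)
fitcov(i["side"],o["tool_pos"],CAS[2],.12,.2)
```

```text
7.15 [ 0.37640915 -0.07108661  0.15943753] 0.05917829865259319 [-0.31984151  1.53884859 -2.38590733] [-0.38 -0.53  2.22 -0.    1.46  0.93]
shift [-0.0006 -0.0045  0.0644] roll -0.0058 or 3.136 q6 0.933 tool x,z [ 0.254 -0.967 -0.003] [-0.006  0.001 -1.   ]
n 758 793 slope x deg -0.51 y deg 0.18 z at TCP 0.1468 x range [-0.096  0.064] y [-0.049  0.051] z [0.144 0.15 ]
```

View pics/side_pre.png

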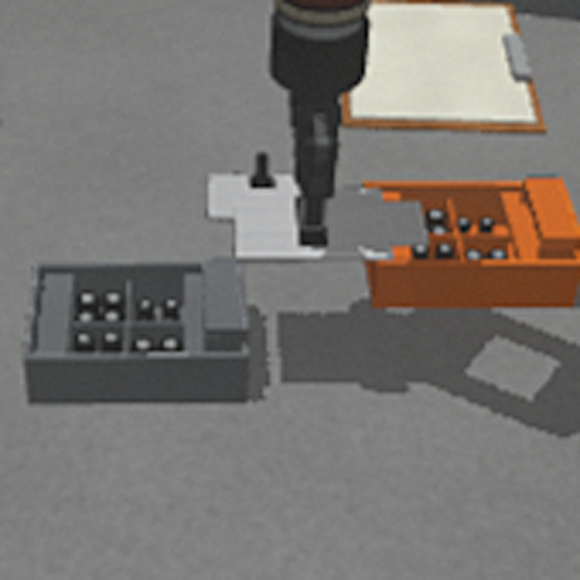

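Run:
```python
from tilt import *
p=pickle.load(open("top0.pkl","rb"));X=cloud(p)
roi=np.zeros(X.shape[:2],bool);roi[205:310,315:400]=1
m=comp(roi&(X[...,2]>.02));print(cv2.boxPoints(cv2.minAreaRect(X[m][:,:2].astype(np.float32))).round(3))
```

```text
[[ 0.105  0.001]
 [ 0.151 -0.333]
 [ 0.356 -0.305]
 [ 0.31   0.029]]
```

>>> step_arm(targets=[0,-0.002,0.01,-0.003,0,-0.004,0.025,-0.006,0,-0.005,0.04,-0.006,0,-0.005,0.055,-0.006,0,-0.005,0.066,-0.006,0,-0.005,0.066,-0.006,0,-0.005,0.066,-0.006])

```text
t: 7.78
tool_pos: [0.3808, -0.0683, 0.0928]
tool_rot: [2.494, -1.906, -0.012]
contact_force: [0.5, -0.6, -2.8]
opening: 0.0595
```

Run:
```python
from tilt import *
p=pickle.load(open("top0.pkl","rb"));c=p["color"].astype(int)
roi=np.zeros(c.shape[:2],bool);roi[205:310,315:400]=1
m=comp(roi&(c[...,0]>120)&(c[...,2]<80));v,u=np.nonzero(m)
P=onplane(p,np.c_[u,v],.05);print(cv2.boxPoints(cv2.minAreaRect(P[:,:2].astype(np.float32))).round(3))
o=monitor.get_obs();print(o["t"],o["tool_pos"],incase(o["tool_pos"]))
for l in ((-.065,-.05),(-.097,-.03),(-.065,-.03),(.065,-.05)): print(w(incase(o["tool_pos"])[0]+l[0],l[1],0)[:2])
```

```text
[[ 0.126 -0.2  ]
 [ 0.161 -0.334]
 [ 0.356 -0.284]
 [ 0.321 -0.15 ]]
7.7833 [ 0.3807517 -0.0682725  0.092768 ] (np.float64(-0.16116757615178057), np.float64(0.0008086673307525357), np.float64(0.09276799691931202))
[np.float64(0.33117614761062397), np.float64(-0.1342178180112047)]
[np.float64(0.29508021547057767), np.float64(-0.12321401489859089)]
[np.float64(0.3259823703185273), np.float64(-0.11490397123123618)]
[np.float64(0.45671615168041946), np.float64(-0.1004582656125762)]
```

Clearance to the orange case is about 16 mm. I shift 8 mm to the left for margin, then lower slowly onto the bridge.

>>> step_arm(targets=[-0.004,0,0,0,-0.008,0,0,0,-0.008,0,0.002,0,-0.008,0,0.004,0,-0.008,0,0.006,0,-0.008,0,0.008,0,-0.008,0,0.01,0,-0.008,0,0.012,0,-0.008,0,0.014,0,-0.008,0,0.016,0,-0.008,0,0.017,0,-0.008,0,0.017,0], force=20)

```text
t: 8.78
tool_pos: [0.3777, -0.0615, 0.0762]
tool_rot: [2.491, -1.904, -0.014]
contact_force: [-8.1, -2.6, 5.8]
opening: 0.0596
```

Run:
```python
from tilt import *
o,i=look("t1",("side",),c={"side":(200,370,80,250)})
print(o["t"],o["tool_pos"],o["opening"],o["contact_force"]);print(incase(o["tool_pos"]))
fitcov(i["side"],o["tool_pos"],CAS[2],.02,.11)
```

```text
8.7833 [ 0.37768115 -0.06145772  0.07622355] 0.059578837367857296 [-8.1080583  -2.57526424  5.79048876]
(np.float64(-0.16236306066812975), np.float64(0.0081870331116297), np.float64(0.07622355115609716))
n 406 1045 slope x deg 8.89 y deg -1.66 z at TCP 0.0594 x range [-0.088  0.086] y [-0.051  0.05 ] z [0.043 0.073]
```

View pics/side_t1.png

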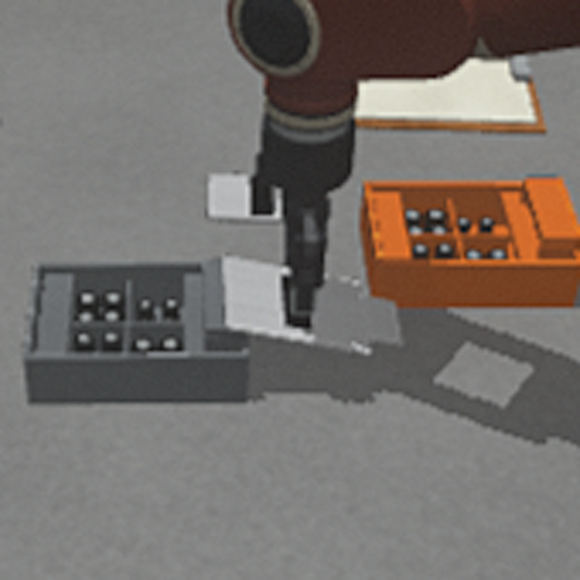

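The cover pivoted, tongue end down. I lift off and measure the tilt.

>>> step_arm(targets=[0,0.002,-0.01,0,0,0.002,-0.025,0,0,0,-0.045,0,0,0,-0.065,0,0,0,-0.075,0,0,0,-0.075,0,0,0,-0.075,0], force=30)

```text
t: 9.42
tool_pos: [0.3787, -0.0616, 0.1511]
tool_rot: [2.491, -1.904, -0.013]
contact_force: [-0.1, 0.2, -3.1]
opening: 0.0593
```

Run:
```python
from tilt import *
o,i=look("t2",("side",),c={"side":(200,370,80,250)})
print(o["t"],o["tool_pos"],o["opening"],o["contact_force"]);print(incase(o["tool_pos"]))
fitcov(i["side"],o["tool_pos"],CAS[2],.082,.165)
```

```text
9.4167 [ 0.37867612 -0.06158645  0.15113885] 0.05931205255631806 [-0.10744568  0.20087239 -3.1348218 ]
(np.float64(-0.16143566062028528), np.float64(0.007804338469648435), np.float64(0.15113885113758382))
n 726 764 slope x deg 12.46 y deg -0.08 z at TCP 0.1387 x range [-0.088  0.068] y [-0.05   0.051] z [0.119 0.155]
```

View pics/side_t2.png

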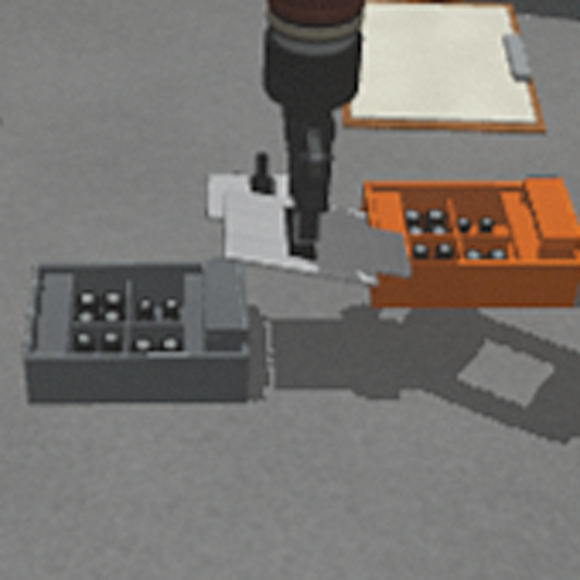

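Tilt is 12.5° and held, and the tip's underside is about 37 mm below the TCP. I carry it over the case, so that the tongue will come down just inside the bridge.

Run:
```python
from tilt import *
go(monitor.get_obs(),w(.019,-.0005,.151),CAS[2]+np.pi/2)
```

```text
shift [ 0.0092 -0.181  -0.003 ] roll 0.0029 or -3.139 q6 0.952 tool x,z [ 0.262 -0.965 -0.004] [-0.012  0.001 -1.   ]
```

>>> step_arm(targets=[0.001,-0.01,0,0,0.002,-0.03,0,0,0.004,-0.055,0,0,0.006,-0.08,-0.001,0.003,0.008,-0.105,-0.001,0.003,0.009,-0.13,-0.002,0.003,0.009,-0.155,-0.002,0.003,0.009,-0.172,-0.003,0.003,0.009,-0.181,-0.003,0.003,0.009,-0.181,-0.003,0.003,0.009,-0.181,-0.003,0.003,0.009,-0.181,-0.003,0.003])

```text
t: 10.47
tool_pos: [0.5537, -0.0227, 0.15]
tool_rot: [2.486, -1.907, -0.019]
contact_force: [-0.1, 0.1, -2.2]
opening: 0.059
```

Run:
```python
from tilt import *
o,i=look("o1",c={"side":(170,320,80,230),"top":(200,350,80,230)})
print(o["t"],o["tool_pos"],o["opening"],o["contact_force"]);print(incase(o["tool_pos"]))
fitcov(i["side"],o["tool_pos"],CAS[2],.08,.165)
go(o,w(.0175,-.0005,.088),CAS[2]+np.pi/2)
```

```text
10.4667 [ 0.55372991 -0.02265089  0.1499689 ] 0.058967125446381476 [-0.12219508  0.0769573  -2.20464282]
(np.float64(0.01772357801251339), np.float64(-5.540531400100485e-05), np.float64(0.14996890408512578))
n 745 783 slope x deg 12.25 y deg -0.06 z at TCP 0.1376 x range [-0.088  0.068] y [-0.049  0.052] z [0.119 0.153]
shift [ 0.0007 -0.0006  0.062 ] roll -0.0004 or 3.141 q6 1.134 tool x,z [ 0.259 -0.966 -0.005] [-0.014  0.001 -1.   ]
```

View pics/side_o1.png

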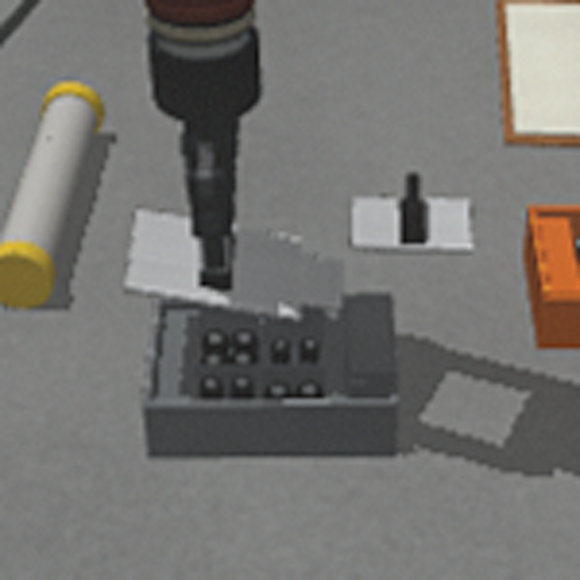

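View pics/top_o1.png

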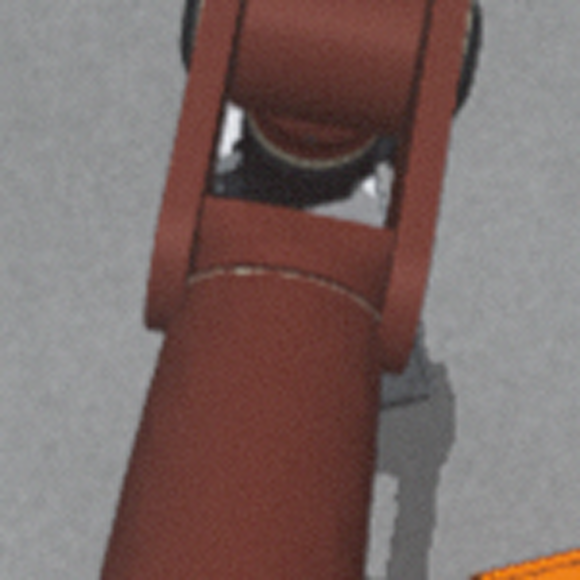

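>>> step_arm(targets=[0.001,-0.002,0.01,0,0.001,-0.003,0.025,0,0.001,-0.003,0.04,0,0.001,-0.003,0.05,0,0.001,-0.003,0.056,0,0.001,-0.003,0.06,0,0.001,-0.003,0.062,0,0.001,-0.003,0.062,0,0.001,-0.003,0.062,0])

```text
t: 11.32
tool_pos: [0.5569, -0.023, 0.0893]
tool_rot: [2.487, -1.908, -0.015]
contact_force: [-0.5, -0.3, -2.3]
opening: 0.0589
```

Run:
```python
from tilt import *
o,i=look("o2",("side",),c={"side":(170,320,80,230)})
print(o["t"],o["tool_pos"],o["opening"],o["contact_force"]);print(incase(o["tool_pos"]))
fitcov(i["side"],o["tool_pos"],CAS[2],.057,.105)
go(o,w(-.009,-.0005,.086),CAS[2]+np.pi/2)
```

```text
11.3167 [ 0.5568826  -0.02296426  0.08926253] 0.058933649750668574 [-0.5198936  -0.26961751 -2.31146601]
(np.float64(0.02068672934263977), np.float64(-0.0011767446628733291), np.float64(0.08926253329385327))
n 709 951 slope x deg 12.45 y deg 0.08 z at TCP 0.0769 x range [-0.088  0.067] y [-0.049  0.051] z [0.058 0.093]
shift [-0.0006  0.0296  0.0036] roll -0.0006 or 3.141 q6 1.135 tool x,z [ 0.259 -0.966 -0.004] [-0.012  0.001 -1.   ]
```

View pics/side_o2.png

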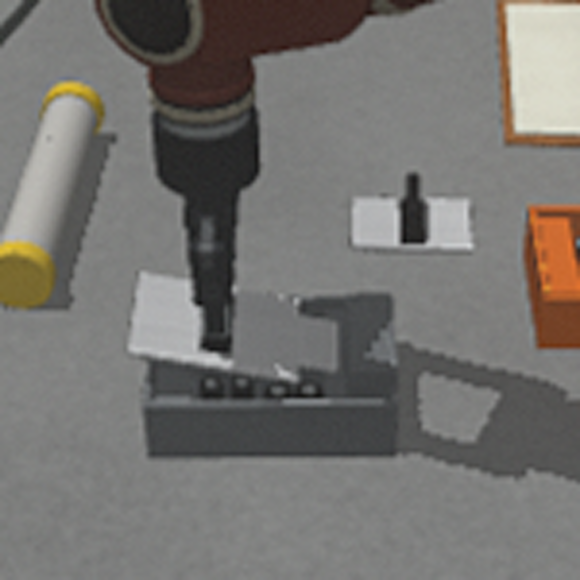

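>>> step_arm(targets=[0,0,0.002,0,0,0,0.004,0,0,0,0.004,0,0,0.003,0.004,0,0,0.007,0.004,0,-0.001,0.011,0.004,0,-0.001,0.015,0.004,0,-0.001,0.019,0.004,0,-0.001,0.023,0.004,0,-0.001,0.027,0.004,0,-0.001,0.029,0.004,0,-0.001,0.029,0.004,0])

```text
t: 12.37
tool_pos: [0.5282, -0.0296, 0.0857]
tool_rot: [2.487, -1.908, -0.015]
contact_force: [-0.0, -0.2, -3.3]
opening: 0.0592
```

Run:
```python
from tilt import *
o,i=look("o3",("side",),c={"side":(170,320,80,230)})
print(o["t"],o["tool_pos"],o["opening"],o["contact_force"]);print(incase(o["tool_pos"]))
fitcov(i["side"],o["tool_pos"],CAS[2],.058,.105)
go(o,w(-.002,-.0005,.062),CAS[2]+np.pi/2)
```

```text
12.3667 [ 0.52819797 -0.02961761  0.08571901] 0.059226615922779745 [-0.04163136 -0.23253906 -3.34319279]
(np.float64(-0.008741605722426504), np.float64(-0.00015275057385662574), np.float64(0.08571901473393777))
n 532 962 slope x deg 5.89 y deg -0.42 z at TCP 0.0788 x range [-0.105  0.068] y [-0.05   0.051] z [0.067 0.088]
shift [ 0.0004 -0.007   0.0236] roll -0.0008 or 3.141 q6 1.114 tool x,z [ 0.259 -0.966 -0.004] [-0.012  0.001 -1.   ]
```

View pics/side_o3.png

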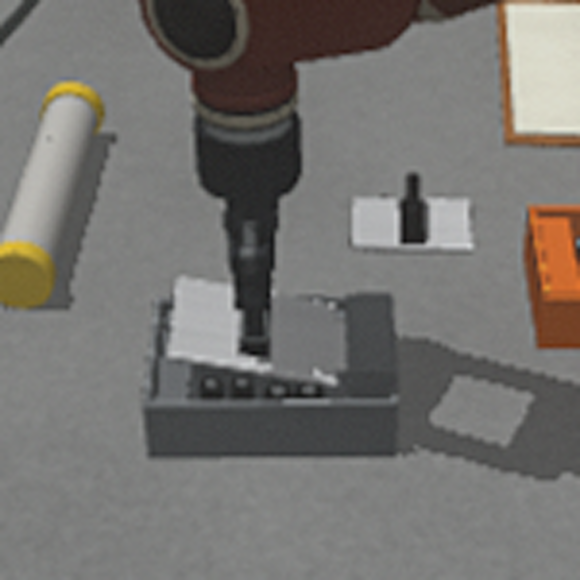

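The tongue is hooked under the bridge with no contact force. Now I swing the far end down slowly, held in the grip.

>>> step_arm(targets=[0,-0.0005,0.002,0,0,-0.001,0.004,0,0,-0.0015,0.006,0,0,-0.002,0.008,0,0,-0.003,0.01,0,0,-0.0035,0.012,0,0,-0.0035,0.012,0], force=22)

```text
t: 13.0
tool_pos: [0.5328, -0.0287, 0.0743]
tool_rot: [2.488, -1.909, -0.012]
contact_force: [2.7, 1.8, 2.3]
opening: 0.0591
```

Run:
```python
from tilt import *
o,i=look("o4",("side",),c={"side":(170,320,80,230)})
print(o["t"],o["tool_pos"],o["opening"],o["contact_force"]);print(incase(o["tool_pos"]))
go(o,w(-.002,-.0005,.062),CAS[2]+np.pi/2)
X=cloud(i["side"]);c=i["side"]["color"].astype(int)
P=X.reshape(-1,3);L=np.array([incase(q) for q in P])
s=(abs(L[:,1])<.045)&(L[:,0]>-.07)&(L[:,0]<.072)&(abs(L[:,0]-incase(o["tool_pos"])[0])>.02)&(L[:,2]>.04)&(L[:,2]<.1)&(c.reshape(-1,3).min(-1)>110)
print(s.sum(),np.polyfit(L[s,0],L[s,2],1),L[s,0].max())
```

```text
13.0 [ 0.53276746 -0.02872761  0.07428238] 0.05906152356106394 [2.67950996 1.7645968  2.32214871]
(np.float64(-0.004097753892453468), np.float64(-0.00047993224610669977), np.float64(0.07428237574001702))
shift [ 0.0001 -0.0022  0.0123] roll -0.0006 or 3.141 q6 1.117 tool x,z [ 0.259 -0.966 -0.003] [-0.009  0.    -1.   ]
555 [0.1378038  0.06307272] 0.0625418641663735
```

View pics/side_o4.png

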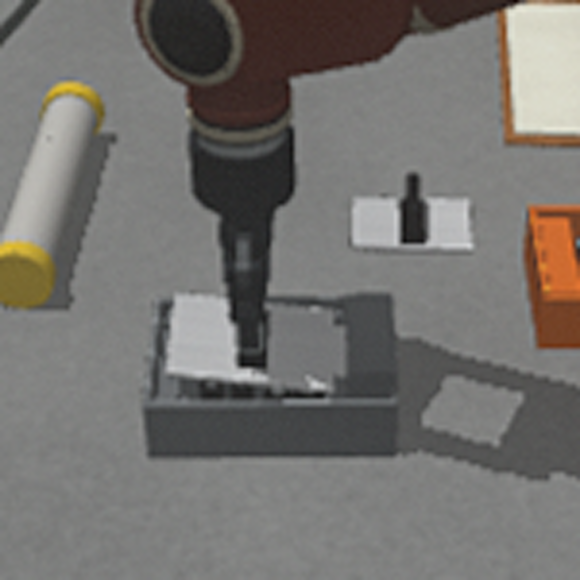

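Tilt is down to 7.8°, far corner at x ≈ 63 mm (edge at 73), forces small. I continue.

>>> step_arm(targets=[0,-0.0005,0.002,0,0,-0.001,0.004,0,0,-0.0015,0.006,0,0,-0.002,0.008,0,0,-0.0025,0.01,0,0,-0.003,0.0115,0,0,-0.003,0.0125,0,0,-0.003,0.0125,0])

```text
t: 13.72
tool_pos: [0.535, -0.028, 0.0613]
tool_rot: [2.488, -1.908, -0.014]
contact_force: [1.5, 1.2, 1.9]
opening: 0.0589
```

```bash
cat >> tilt.py <<'E'
def chk(o,p):
    c=p["color"].astype(int);P=cloud(p).reshape(-1,3);L=np.array([incase(q) for q in P])
    s=(abs(L[:,1])<.045)&(L[:,0]>-.07)&(L[:,0]<.072)&(abs(L[:,0]-incase(o["tool_pos"])[0])>.02)&(L[:,2]>.04)&(L[:,2]<.1)&(c.reshape(-1,3).min(-1)>110)
    f=np.polyfit(L[s,0],L[s,2],1);print("TCP in case",np.round(incase(o["tool_pos"]),4),"n",s.sum(),"tilt",np.degrees(np.arctan(f[0])).round(2),"z",f[1].round(4),"xmax",L[s,0].max().round(4))
E
python3 - <<'E'
from tilt import *
o,i=look("o5",("side",),c={"side":(170,320,80,230)})
print(o["t"],o["tool_pos"],o["opening"],o["contact_force"])
chk(o,i["side"])
E
```

```text
13.7167 [ 0.53501822 -0.02804466  0.06129044] 0.058898560470551455 [1.47088269 1.2149735  1.92418336]
TCP in case [-0.0017 -0.0004  0.0613] n 539 tilt 0.18 z 0.05 xmax 0.0622
```

View pics/side_o5.png

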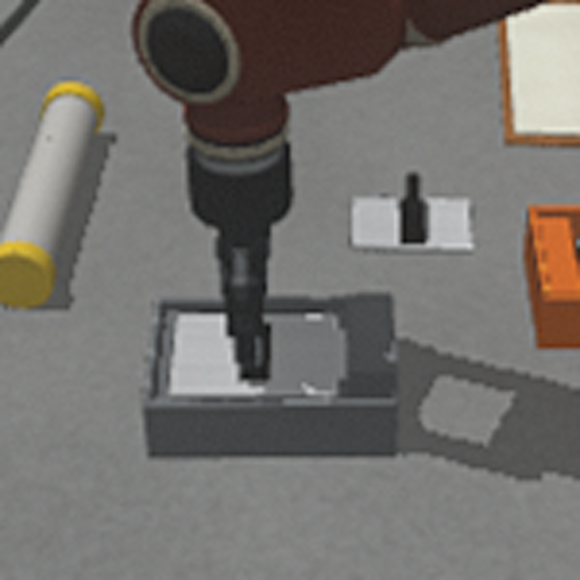

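Flat: tilt is 0.2° and the plate top is at 50 mm, as expected at home. I press 1 mm, release and retreat.

>>> step_arm(targets=[0,0,0.001,0,0,0,0.001,0])

```text
t: 13.93
tool_pos: [0.5351, -0.028, 0.061]
tool_rot: [2.488, -1.908, -0.014]
contact_force: [-0.3, 1.1, 5.2]
opening: 0.0595
```

>>> step_arm(targets=[0,0,0,0,0,0,0,0,0,0,0,0,0,0,0,0,0,0,0,0,0,0,0,0], grip=0.074)

```text
t: 14.43
tool_pos: [0.5348, -0.028, 0.0607]
tool_rot: [2.487, -1.908, -0.015]
contact_force: [-0.7, -0.8, 0.7]
opening: 0.074
```

>>> step_arm(targets=[0,0,-0.01,0,0,0,-0.03,0,0,0,-0.06,0,0,0,-0.1,0,0,0,-0.14,0,0,0,-0.17,0,-0.04,0.0,-0.18,0,-0.08,0,-0.18,0,-0.12,0,-0.18,0,-0.16,0,-0.18,0,-0.2,0,-0.18,0,-0.2,0,-0.18,0])

```text
t: 15.43
tool_pos: [0.4831, 0.1705, 0.2424]
tool_rot: [2.496, -1.901, -0.017]
contact_force: [-0.3, -0.4, -0.4]
opening: 0.0742
```

Run:
```python
from tilt import *
o,i=look("fin",c={"side":(170,320,80,230),"top":(200,350,80,230)})
print(o["t"],o["tool_pos"],o["opening"],o["contact_force"])
chk(dict(tool_pos=np.array(w(-.002,0,.06))),i["side"])
```

```text
15.4333 [0.4830589  0.17048446 0.24242922] 0.07420540809064999 [-0.33950361 -0.39491077 -0.42910351]
TCP in case [-0.002 -0.     0.06 ] n 485 tilt 0.07 z 0.0497 xmax 0.0621
```

View pics/side_fin.png

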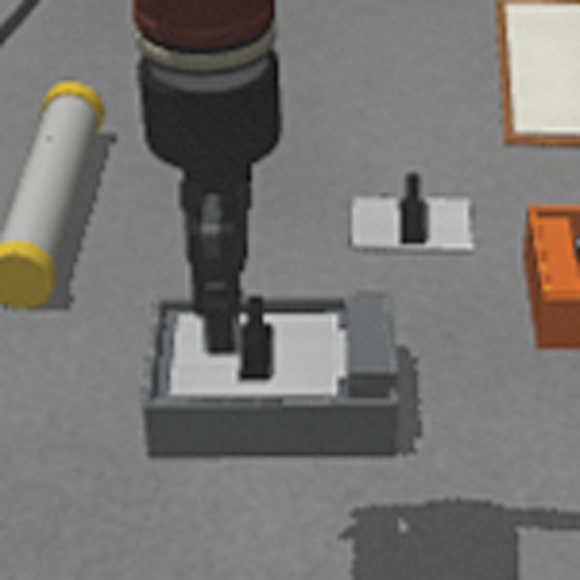

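View pics/top_fin.png

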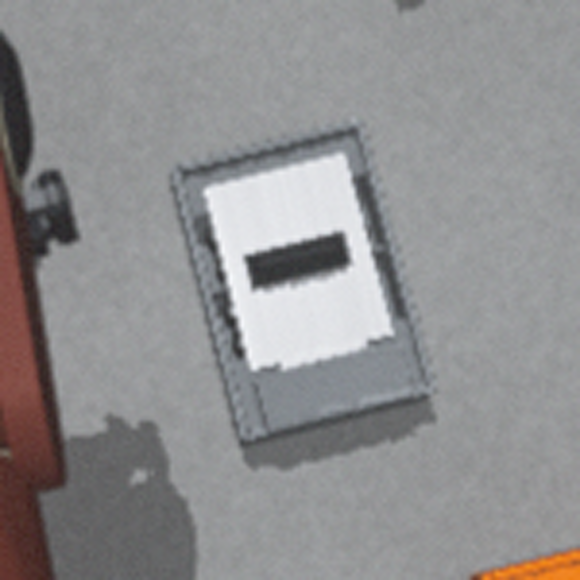

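The cover is flat inside the edges with its tongue under the bridge and the fin centred at about (296,262) in the top crop. The gripper is well clear, so I hand in.

```bash
python3 -c "
from station import ticket;print(ticket.finish_job())"
```

```text
the job is handed in; nothing more can be done
None
```

The tongued cover is on the grey case: flat, inside the raised edges, with its tongue under the bridge. I let go and handed the job in at about 15.5 s on the robot's clock, with the gripper well clear.

**How it was done:**
- The moves could not tilt the tool, so I held the fin by its two ends and let the cover pivot between the pads.
- I tilted it 12.5° by pressing its far end on the top of the case's bridge, then hooked the tongue in under the bridge.
- I swung the other end down in the grip until it lay flat, then released and retreated.

**Last checks:**
- After release the tilt was 0.07° and the plate top at 49.7 mm (50 expected).
- The far edge was at about x 62 mm in the case frame, with the case's edge at 73.
- The readings I took after each move stayed at or below about 9 N.
- The plain cover and both look-alikes were not touched.

**Checks that disagreed:**
- The first grip pressed on a foot at the base of the fin with about 7 N. I regripped 5 mm higher.
- The two cameras put the case about 2 to 3 mm apart, so I used the mean.
- One tilt reading during insertion was off because the bridge got into the measured points. I measured it again with the bridge left out.

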